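# Clear the offcuts and set the rotary stop

## Task

Hold the pusher by its handle and sweep all four steel offcuts off the working area into the three-sided scrap bay, touching them with the pusher only, never the fingers, and leave the pusher standing upright on the table. With the area clear, grip the black bar on the rotary stop and turn it clockwise (seen from above), counting clicks, to the third stop from where it stands, not running past it. Finish there still gripping the bar firmly, holding the stop for the welder without letting go; leave everything else on the table where it is.

Things in the scene. Friction and masses are not known exactly. Their poses are not given: they have to be found in the camera images.
- pusher: Pusher, 350 g: aluminium blade 160 mm long (x axis), 6 mm thick, 35 mm high, standing by itself on the table, with an end plate across each end reaching 28 mm to both sides along y (H-shaped from above, 164 mm over all, 152 mm clear inside, same both ways round). It starts between the rotary stop and the offcuts. Origin at the middle of its underside, z up.
- pusher_handle (a point): The pusher's upright wooden handle in the middle of the blade, 26 mm (along the blade, x) by 24 mm (y), free to grip from 47 to 135 mm above the table. This point is on its axis, 100 mm above the pusher's underside.
- bay: Scrap bay: fixed three-sided steel fence 50 mm high, 6 mm thick, no floor of its own (pieces slide in on the table). Inside 200 mm wide (x axis), 120 mm deep (y axis). Origin on the table at the centre of the inside; the back wall is at y = +60 mm. A flange 4 mm thick, 136 mm from the centre at most, runs outside each side wall. x axis within 0.15 rad of the world's x.
- bay_mouth (a point): Middle of the bay's open side, on the table, at y = -60 mm of the bay; axes as the bay's. The pusher fits in through it. The offcuts lie in front of it, 90 to 185 mm out (-y) and within 45 mm either side of the middle.
- offcut1_mid (a point): Offcut of square steel tube, 30 by 30 mm, 36 mm long. It lies loose on the table in front of the bay's open side, any way round; it is light enough (70 to 250 g) to slide before the pusher. The point is at its centre, half-way up.
- offcut2_mid (a point): A second offcut of square tube, 30 by 30 mm, 36 mm long. It lies loose on the table in front of the bay's open side, any way round; it is light enough (70 to 250 g) to slide before the pusher. The point is at its centre, half-way up.
- offcut3_mid (a point): Offcut of solid steel bar, 32 by 28 mm, 28 mm high. It lies loose on the table in front of the bay's open side, any way round; it is light enough (70 to 250 g) to slide before the pusher. The point is at its centre, half-way up.
- offcut4_mid (a point): Offcut of angle iron, 36 by 34 mm, 35 mm high. It lies loose on the table in front of the bay's open side, any way round; it is light enough (70 to 250 g) to slide before the pusher. The point is at its centre, half-way up.
- grip_bar_mid (a point): Grip bar of the rotary stop: upright black bar 50 mm long (x axis), 14 mm thick (y axis), from 61 to 99 mm above the table, on a steel turret disc 80 mm across with its top at 61 mm. This point is on the vertical turning axis, 83 mm above the table; z up.
- rod_pin (a point): Top of the pin, 16 mm thick, 63 mm above the table, at the end of the stop rod: a steel rod 12 mm thick, its top 60 mm above the table, running from the turret along the grip bar's -x; this point is 150 mm from the turning axis and swings with the turret. At the start it lies towards the robot from the axis, within 0.3 rad of the world's -x.
- stop_base: Fixed round housing of the rotary stop, 110 mm across, 45 mm high; origin under the turning axis. Six white lines on its rim mark the stops (start and five more).
- turret (a joint): Turn of the rotary stop, rad, growing CLOCKWISE seen from above. Starts at rest in a stop, at 0; clicks into a stop every 0.419 (24 degrees): first 0.419, second 0.838, third 1.257, two more beyond. Between stops the detent resists, then pulls on (0.12 N m at most, plus 0.02 friction); it stays in a stop when left. End walls at -0.05 and 2.14.
- pipe_stub: bystander: short upright pipe, 48 mm across, 45 mm tall; origin at the underside
- pipe_collar: bystander: pipe ring, 56 mm across, 30 mm tall; origin at the underside
- spanner: bystander: 180 mm flat spanner lying beyond the rotary stop on the right; origin at its middle
- spray_can: bystander: grey can, 60 mm across, 160 mm tall; origin at the underside
- pliers: bystander: pliers with black handles, about 145 mm long, lying beyond the middle of the table; origin near the joint

How it is judged:
By the outcome, as a careful person would: the job done as asked, in the order asked, and still so for the second after the job is handed in, while the arm keeps its last pose, push and grip.
It also fails if it takes over 64 s, if anything falls off the work surface, if the arm or the gripper's body presses on something with over 40 N, if the wrist force passes 120 N, or if a joint passes its speed limit or range.

## Robot

A 6-joint arm with a two-finger parallel gripper is mounted at the origin on the work surface. World frame = base frame: x ahead of the robot, y to its left, z up, the work surface at z = 0. Lengths are in mm, angles in rad, forces in N, time in s.
With the tool pointing down it reaches from about 275 to 750 mm from the base axis. Payload 10.2 kg.
Tool frame: the origin (TCP) lies between the finger pads; the fingertips stand 17 mm ahead of it and the grasp point (between the pads) lies 2 mm behind it (tips_ahead is the distance from the TCP to the fingertips, in mm); z points along the fingers, y is the line along which they close (so a half turn about z gives the same grasp; the last joint's range is limited). The gripper opens to 85 mm and grips with 20 to 120 N. Pads are 22 mm wide; open, the fingers measure 114 mm over their backs; the gripper's body (76 mm by 85 mm) begins 54 mm behind the grasp point. The pads swing forward as they close: fully open they stand 13 mm farther back than shut.
Start: joints at [-1.405, 0.313, 1.498, -0, 1.331, -0.223], TCP at [199.004, -485.828, 248.294] pointing down, gripper open.
Joint ranges: [-2.94, 2.94], [-0.97, 2.17], [0.19, 2.56], [-1.23, 4.37], [0.02, 3.11], [-2.88, 2.88]. Speed limits (rad/s): [2.39, 2.39, 3.01, 3.14, 3.14, 3.14].

## Interface

Orientations are given as a unit quaternion [w, x, y, z].
In Python, from rig import sense, capture, finish_job, boxes_of, tips_ahead gives the robot as it stands.
- The arm moves only by the tool drive_tool, never from a script. Its argument "commands" is text: rows parted by semicolons, each of 7 numbers parted by spaces: the shift along the world's x, y, z in units of 0.1 m (1.0 is 0.1 m), then the turn, a rotation vector about the world's x, y, z in units of pi/4 rad (1.0 is pi/4 rad), then the opening in per cent of the stroke, from 0 (shut) to 100 (fully open). A call has 1 to 20 rows; each row shifts and turns the commanded pose from where the row before left it; what a row does not reach is not made up. A row lasts 1/12 s, in which the tool goes at most 41.7 mm and 7.16 degrees, less where a joint would pass 70% of its speed; a pose out of reach is approached as far as the arm can. A call with a number of a shift or a turn outside -1 to 1 is refused whole. A call with a gripper value outside its range is refused whole. The fingers move at their own pace and stop on an object; "force" is the grip in N (left out, the last holds). Time passes only in rows, so rows that do not move let the fingers close. It gives the time, the measured TCP pose, the force, the opening and the grip force at its end, in the units of the state.
- sense(): the state, without advancing time (a new reading comes with each control period).
- capture(name): name is "scene" or "top"; returns a dict with "pixels" (480x640x3 uint8, blue, green, red), "fov_y" (degrees; the focal length in pixels is half the picture's height over the tangent of half this angle, whatever the lens; pixels are square), "cx", "cy" (the principal point, pixels), "position" and "attitude" of the camera in the world. Camera axes: x right, y down, z forward; pixel columns grow to the right and rows downward; lengths in mm; the calibration is good to about 2 mm. A picture is of the moment at which its call begins. There is no depth.
- finish_job(): hands the job in; it is judged then, once.
Trained networks look in a picture, given as the dict that the camera call returned (one of the last four; its "shot" number tells which), for a name from the list of things; names that differ only in an ending like _2 or _b are one class to them, and where a whole thing is asked for, a point or a joint stands for the part that bears it (a point fixed in the world has none). Each returns a list of dicts, best first, with "confidence" (0 to 1); they miss things now and then, are a little off and sometimes report something else, mostly with a low value. They report only what shows in the picture. A call takes as long as a camera call.
- boxes_of(picture, name): "position" ([column, row] in pixels, amid what is visible of it).
The state is a dict: "time_s": time; "joints": joint angles; "dq": joint speeds; "tau": joint torques, N m; "eef_pos": TCP position; "ee_rot": TCP orientation; "force": force on the tool from outside, world axes, zero at the start; "wrist_torque": the same for the moment, N m; "grip_width": opening from 0.0 (shut) to 1.0 (fully open); "grip_force": force on a finger pad.
Only numpy, scipy, OpenCV 4.12 (cv2) and the standard library are available. Lean on these libraries where they do the work, as an engineer would, in place of code of your own. Each camera call takes 0.05 s, during which the arm holds its last target. There are 200 camera calls.

## Working session

There is one attempt and no reset: what is moved stays moved. The work goes in short steps, Python scripts to look and compute and a tool call to move; the robot and the scene stay as the last step left them, time stands still between calls to the robot, and variables do not carry over. Pictures are saved under pics/ and viewed, at most 10 in all, crops included, and the job is handed in when it is done.

Besides the shell and the picture viewer there is one more tool, called after "Emit:" as name(argument=value, ...) on one line, values as JSON. drive_tool: Moves the arm, as the interface text tells. Shifts and turns lie within -1 to 1; 1 stands for 0.1 m of shift or pi/4 rad of turn. Its arguments: {"type":"object","properties":{"commands":{"type":"string"},"force":{"type":"number"}},"required":["commands"]}

```bash
mkdir -p pics
cat > h.py <<'E'
import numpy as np, cv2
from scipy.spatial.transform import Rotation as R
from rig import *
def cam(p):
    a=np.array(p["attitude"],float)
    M=R.from_quat([a[1],a[2],a[3],a[0]]).as_matrix() if a.size==4 else a.reshape(3,3)
    return M,np.array(p["position"],float),240/np.tan(np.radians(p["fov_y"])/2)
def ray(p,uv,z):
    M,c,f=cam(p); d=M@np.array([(uv[0]-p["cx"])/f,(uv[1]-p["cy"])/f,1]); return (c+d*(z-c[2])/d[2])[:2]
def proj(p,X):
    M,c,f=cam(p); q=M.T@(np.array(X,float)-c); return q[:2]/q[2]*f+np.array([p["cx"],p["cy"]])
E
python3 - <<'E'
from h import *
Z=dict(pusher=17,pusher_handle=100,bay=25,bay_mouth=0,offcut1_mid=15,offcut3_mid=14,offcut4_mid=17,grip_bar_mid=83,rod_pin=63,stop_base=30,pipe_stub=22,pipe_collar=15,spanner=3,spray_can=80,pliers=5)
for n in("top","scene"):
    p=capture(n); cv2.imwrite(f"pics/{n}0.png",p["pixels"]); print(n,p["position"],p["attitude"],p["fov_y"],p["cx"],p["cy"])
    for k,z in Z.items():
        print(k,[(np.round(b["position"]).astype(int).tolist(),round(b["confidence"],2),np.round(ray(p,b["position"],z)).tolist()) for b in boxes_of(p,k)[:4]])
print(sense(),tips_ahead)
E
```

```text
top [ 344.31973298  -31.87802774 1554.54943379] [-0.0399641   0.70985842 -0.70126486  0.05226356] 44.234931188861324 319.5093294342937 229.55901203371533
pusher [([322, 224], 0.91, [560.0, -63.0]), ([268, 267], 0.5, [447.0, 75.0]), ([237, 264], 0.39, [452.0, 156.0])]
pusher_handle [([323, 225], 0.96, [546.0, -65.0])]
bay [([157, 237], 0.62, [521.0, 364.0])]
bay_mouth [([158, 234], 0.92, [530.0, 368.0]), ([322, 222], 0.6, [568.0, -64.0]), ([238, 265], 0.28, [453.0, 156.0])]
offcut1_mid [([242, 236], 0.58, [527.0, 145.0]), ([402, 232], 0.35, [542.0, -275.0])]
offcut3_mid [([275, 236], 0.49, [528.0, 60.0])]
offcut4_mid [([405, 232], 0.69, [543.0, -282.0]), ([236, 262], 0.65, [457.0, 158.0])]
grip_bar_mid [([403, 235], 0.69, [526.0, -267.0])]
rod_pin [([403, 237], 0.88, [524.0, -270.0]), ([319, 226], 0.32, [550.0, -55.0])]
stop_base [([400, 233], 0.96, [538.0, -266.0])]
pipe_stub [([410, 159], 0.75, [738.0, -296.0])]
pipe_collar [([254, 157], 0.46, [739.0, 120.0])]
spanner [([467, 202], 0.87, [628.0, -452.0])]
spray_can [([147, 345], 0.93, [247.0, 362.0])]
pliers [([307, 133], 0.67, [811
[... 1232 characters left out ...]

{'time_s': 1.6, 'joints': array([-1.40541129e+00,  3.12895548e-01,  1.49768895e+00, -1.71872376e-05,
        1.33100201e+00, -2.23402432e-01]), 'dq': array([ 0.0002071 ,  0.00046476,  0.00192433, -0.00023843, -0.00114616,
        0.00052055]), 'tau': array([ 2.34832005e-04, -4.12164330e+01, -2.59898329e+01, -1.60784534e-04,
        5.16440487e-04, -1.37013643e-05]), 'eef_pos': array([ 198.99519857, -485.83407392,  248.30061904]), 'ee_rot': array([ 2.82890628e-06,  9.81164569e-01,  1.93173725e-01, -8.43333402e-06]), 'force': array([ 0.45213126, -0.21206493, -0.02444705]), 'wrist_torque': array([-0.00961626, -0.00306201, -0.01964035]), 'grip_force': 0.0, 'grip_width': 0.9995259203002963} 17.0
```

```bash
python3 -c "
import cv2
a=cv2.imread('pics/top0.png');cv2.imwrite('pics/top0c.png',cv2.resize(a[140:330,110:310],(0,0),fx=3.15,fy=3.15,interpolation=cv2.INTER_CUBIC))
cv2.imwrite('pics/top0d.png',cv2.resize(a[130:320,270:490],(0,0),fx=3.15,fy=3.15,interpolation=cv2.INTER_CUBIC))"
```

```text
(no output)
```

View pics/top0c.png

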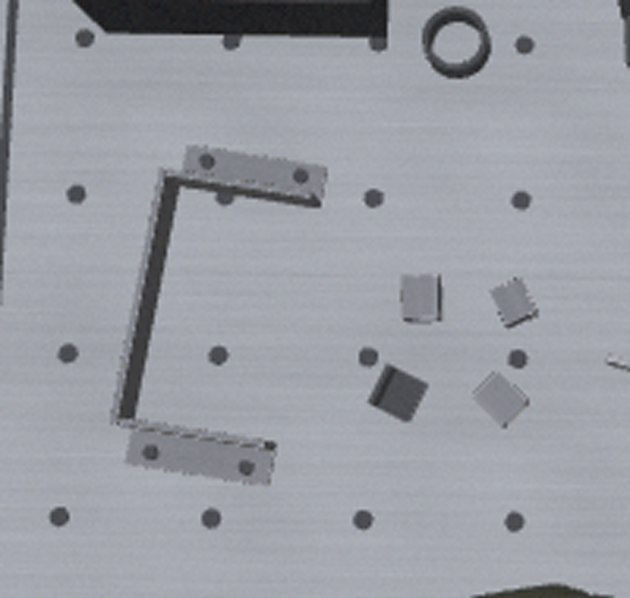

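View pics/top0d.png

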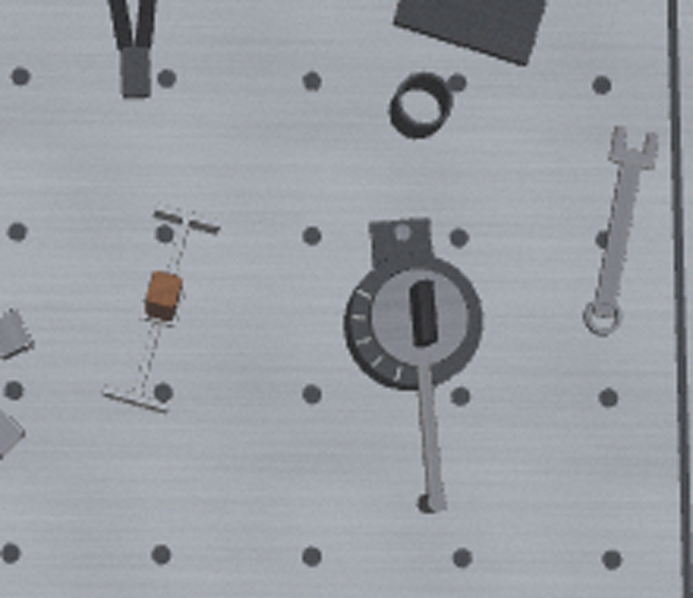

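View pics/scene0.png

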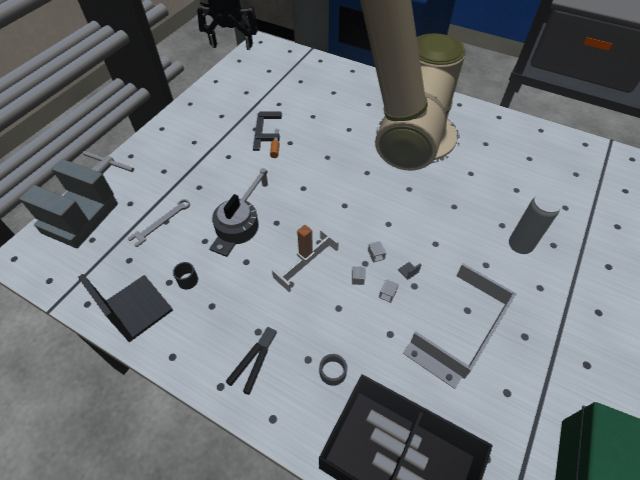

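Run:
```python
from h import *
p=capture("top")
C=lambda x,y,z:np.round(ray(p,(110+x/3.15,140+y/3.15),z),1)
D=lambda x,y,z:np.round(ray(p,(270+x/3.15,130+y/3.15),z),1)
up,lo=D(187,222,35),D(135,401,35); d=up-lo
print("pusher",up,lo,(up+lo)/2,np.hypot(*d),"ang",np.arctan2(d[1],d[0]),"handle top",D(165,281,135))
u2,l2=D(155,213,35)-D(218,232,35),D(103,393,35)-D(167,410,35);print("plate dirs(y)",u2,l2,np.arctan2(-u2[0],u2[1]),np.arctan2(-l2[0],l2[1]))
A,B,T1,T2=C(163,170,50),C(113,424,50),C(321,203,50),C(276,447,50)
print("bay",A,B,T1,T2,np.arctan2(*(A-B)[::-1]))
d=A-B;print(np.hypot(*d), np.arctan2(*(A-T1)[::-1])-np.pi/2,np.arctan2(*(B-T2)[::-1])-np.pi/2,"mouth",(T1+T2)/2, np.hypot(*(A-T1)),np.hypot(*(T1-T2)))
print("off",C(420,297,30),C(514,300,30),C(400,398,30),C(400,393,17),C(500,398,30))
a,b=D(424,282,99),D(427,346,99);print("bar",a,b,(a+b)/2,"base ctr",D(414,320,45),"disc",D(421,316,61),"pin",D(437,503,60))
for x,y in((362,294),(357,317),(363,344),(377,364),(389,373),(401,374)):print(D(x,y,45))
```

```text
pusher [621.  -82.2] [471.6 -40.9] [546.3  -61.55] 155.00338705976716 ang -0.26970362826939465 handle top [556.3 -62.3]
plate dirs(y) [15.3 52.5] [13.3 52.6] -0.2835746665960955 -0.24766082030704265
bay [629.1 350.7] [421.1 381.2] [603.5 220.9] [404.3 250. ] -0.1455970040843719
210.22428499105425 -0.1947273183315139 -0.12735573572760361 mouth [503.9  235.45] 132.30041572119111 201.31430649608586
off [529.6 140.2] [528.1  62.8] [446.2 154.2] [451.2 156. ] [447.2  72.6]
bar [ 563.7 -268.5] [ 512.6 -270.5] [ 538.15 -269.5 ] base ctr [ 540.2 -268.9] disc [ 541.5 -272.1] pin [ 390.5 -283.9]
[ 561.2 -226.2]
[ 542.1 -222. ]
[ 519.8 -226.9]
[ 503.5 -238.3]
[ 496.3 -248.1]
[ 495.6 -257.9]
```

Run:
```python
from h import *
from scipy.optimize import minimize
ims={}
for n in("top","scene"):
    p=capture(n); im=p["pixels"].astype(int); b,g,r=im[...,0],im[...,1],im[...,2]
    m=((r-b>35)).astype(np.uint8); 
    k,l,s,c=cv2.connectedComponentsWithStats(m)
    ctr=proj(p,[548,-62,95]); j=min((j for j in range(1,k) if s[j,4]>30),key=lambda j:np.hypot(*(c[j]-ctr)))
    ims[n]=(p,l==j); print(n,s[j],c[j],ray(p,c[j],95))
def box(c,a,hx,hy,z0,z1):
    R2=np.array([[np.cos(a),-np.sin(a)],[np.sin(a),np.cos(a)]])
    return [np.r_[c+R2@[sx*hx,sy*hy],z] for sx in(-1,1) for sy in(-1,1) for z in(z0,z1)]
def cost(x,pr=False):
    t=0
    for p,m in ims.values():
        H=cv2.convexHull(np.array([proj(p,X) for X in box(x[:2],x[2],13,12,47,135)],np.float32))
        im=np.zeros((480*4,640*4),np.uint8); cv2.fillConvexPoly(im,np.round(H*4+1.5).astype(np.int32),1)
        im=cv2.resize(im.astype(np.float32),(640,480),interpolation=cv2.INTER_AREA)
        t+=abs(im-m).sum()
    return t
r=minimize(cost,[548,-62,-.268],method="Nelder-Mead",options=dict(initial_simplex=[[548,-62,-.268],[556,-62,-.268],[548,-54,-.268],[548,-62,-.15]]))
print(r.x,r.fun)
```

```text
top [317 216  11  12  90] [321.71111111 221.43333333] [556.62954162 -61.5394797 ]
scene [298 225  13  12  99] [303.95959596 230.4040404 ] [531.59002283 -74.29102464]
[ 5.50820689e+02 -6.06416133e+01 -2.54033381e-01] 442.75
```

Run:
```python
from h import *
for n in("top","scene"):
    p=capture(n); im=p["pixels"].astype(int); b,g,r=im[...,0],im[...,1],im[...,2]
    m=(r>1.35*b).astype(np.uint8)
    k,l,s,c=cv2.connectedComponentsWithStats(m)
    ctr=proj(p,[548,-62,95]); j=min((j for j in range(1,k) if s[j,4]>30),key=lambda j:np.hypot(*(c[j]-ctr)))
    print(n,s[j],c[j])
    for x,y in((546,-62),(550,-62),(555,-62)):
        a=-.265;R2=np.array([[np.cos(a),-np.sin(a)],[np.sin(a),np.cos(a)]])
        P=np.array([proj(p,np.r_[np.array([x,y])+R2@[sx*13,sy*12],z]) for sx in(-1,1) for sy in(-1,1) for z in(47,135)])
        H=cv2.convexHull(P.astype(np.float32)); M=cv2.moments(H)
        print(x,y,P.min(0).round(1),P.max(0).round(1),M["m10"]/M["m00"],M["m01"]/M["m00"])
```

```text
top [317 216  11  15 107] [321.71028037 222.14018692]
546 -62 [315.6 217. ] [328.4 234.3] 321.77760133769993 225.58814366679894
550 -62 [315.6 215.3] [328.4 232.7] 321.794755097196 224.00358240867294
555 -62 [315.6 213.3] [328.5 230.8] 321.8161753284795 222.0244557362108
scene [298 225  14  33 369] [304.49593496 240.56910569]
546 -62 [296.7 219.8] [313.7 255.6] 305.4647309596797 237.51987092436605
550 -62 [295.7 221.1] [312.8 256.9] 304.55554621961585 238.7973312888864
555 -62 [294.5 222.7] [311.7 258.5] 303.4138696023855 240.40144028095315
```

Emit:
drive_tool(commands="0.25 0.30 0 0 0 -0.06 100;0.25 0.30 0 0 0 -0.06 100;0.25 0.30 0 0 0 -0.06 100;0.25 0.30 0 0 0 -0.06 100;0.25 0.30 0 0 0 -0.06 100;0.25 0.30 0 0 0 -0.06 100;0.25 0.30 0 0 0 -0.06 100;0.25 0.30 0 0 0 -0.06 100;0.25 0.30 0 0 0 -0.06 100;0.25 0.30 0 0 0 -0.06 100;0.25 0.30 0 0 0 -0.06 100;0.25 0.30 0 0 0 -0.06 100;0.25 0.30 0 0 0 -0.06 100;0.25 0.30 0 0 0 -0.06 100;0 0 0 0 0 0 100;0 0 0 0 0 0 100")

```text
time_s: 3.18
eef_pos: [549.5, -64.4, 247.8]
ee_rot: [0.0, 0.991, -0.133, -0.0]
force: [0.3, -0.5, -0.1]
grip_width: 1.0
grip_force: 0.0
```

Emit:
drive_tool(commands="0.01 0.02 -0.3 0 0 0 100;0 0 -0.3 0 0 0 100;0 0 -0.3 0 0 0 100;0 0 -0.3 0 0 0 100;0 0 -0.2 0 0 0 100;0 0 -0.06 0 0 0 100;0 0 0 0 0 0 100;0 0 0 0 0 0 0;0 0 0 0 0 0 0;0 0 0 0 0 0 0;0 0 0 0 0 0 0;0 0 0 0 0 0 0;0 0 0 0 0 0 0;0 0 0 0 0 0 0;0 0 0 0 0 0 0;0 0 0 0 0 0 0;0 0 0 0 0 0 0", force=70)

```text
time_s: 4.6
eef_pos: [550.2, -63.8, 102.6]
ee_rot: [-0.0, 0.991, -0.135, 0.0]
force: [-1.5, 1.2, 4.6]
grip_width: 0.272
grip_force: 70.6
```

Emit:
drive_tool(commands="0 0 0.02 0 0 0 0;-0.1 0.01 0 0 0 0.02 0;-0.15 0.02 0 0 0 0.03 0;-0.15 0.03 0 0 0 0.03 0;-0.15 0.02 0 0 0 0.03 0;-0.15 0.02 0 0 0 0.02 0;-0.1 0.02 0 0 0 0.02 0;-0.06 0.01 0 0 0 0.005 0;0 0 0 0 0 0 0;0 0 0 0 0 0 0")

```text
time_s: 5.43
eef_pos: [464.3, -51.0, 104.3]
ee_rot: [0.0, 0.997, -0.075, 0.0]
force: [0.7, -0.1, -4.4]
grip_width: 0.273
grip_force: 69.5
```

Run:
```python
from h import *
for n in("top","scene"):
    p=capture(n);im=p["pixels"]
    if n=="top": im=cv2.resize(im[140:300,110:360],(0,0),fx=3.15,fy=3.15,interpolation=cv2.INTER_CUBIC)
    else: im=cv2.resize(im[200:420,240:540],(0,0),fx=2.6,fy=2.6,interpolation=cv2.INTER_CUBIC)
    cv2.imwrite(f"pics/{n}1.png",im)
print(sense()["eef_pos"],sense()["ee_rot"])
```

```text
[464.54233475 -51.02712829 104.24531601] [ 5.33234738e-05  9.97206410e-01 -7.46950263e-02  1.63021857e-04]
```

View pics/scene1.png

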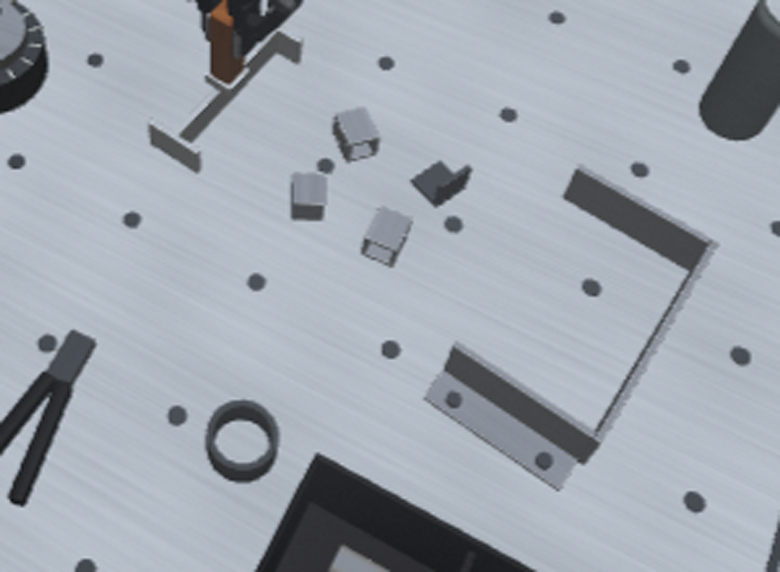

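View pics/top1.png

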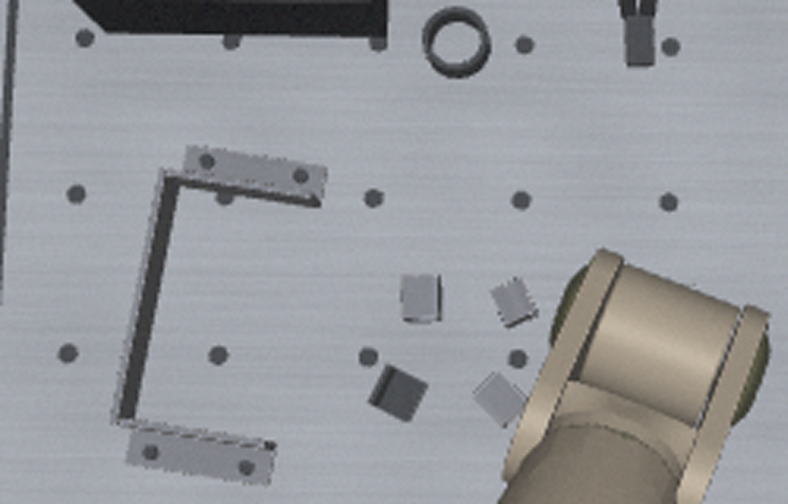

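Run:
```python
from h import *
p=capture("scene")
S=lambda x,y,z:ray(p,(240+x/2.6,200+y/2.6),z)
m=np.array([504.5,237]);a=-.146;ex=np.array([np.cos(a),np.sin(a)]);ey=np.array([-ex[1],ex[0]])
def pr(n,q): print(n,q.round(),"bay-rel",((q-m)@ex).round(),((q-m)@ey).round())
u,l=S(175,141,36),S(289,40,36); d=u-l
pr("u",u);pr("l",l);pr("pc",(u+l)/2);print(np.hypot(*d),np.arctan2(d[1],d[0]))
for n,x,y,z in(("t1",354,126,30),("bar",309,187,28),("t2",390,225,30),("ang",440,185,17),("tipA",575,167,50),("tipB",457,344,50),("backA",714,243,50),("backB",597,436,50)): pr(n,S(x,y,z))
```

```text
u [550. -56.] bay-rel 88.0 -284.0
l [398. -20.] bay-rel -68.0 -269.0
pc [474. -38.] bay-rel 10.0 -276.0
156.33074751676614 -0.23727694417089334
t1 [454.  75.] bay-rel -26.0 -168.0
bar [530.  67.] bay-rel 50.0 -164.0
t2 [532. 145.] bay-rel 40.0 -88.0
ang [466. 165.] bay-rel -28.0 -77.0
tipA [414. 262.] bay-rel -94.0 11.0
tipB [615. 235.] bay-rel 109.0 14.0
backA [429. 385.] bay-rel -96.0 135.0
backB [632. 353.] bay-rel 109.0 133.0
```

Emit:
drive_tool(commands="0.015 0.1 0 0 0 0 0;0.015 0.1 0 0 0 0 0;0.015 0.1 0 0 0 0 0;0.015 0.1 0 0 0 0 0;0.015 0.1 0 0 0 0 0;0.015 0.1 0 0 0 0 0;0.014 0.1 0 0 0 0 0;0.015 0.1 0 0 0 0 0;0.014 0.1 0 0 0 0 0;0.012 0.08 0 0 0 0 0;0.012 0.08 0 0 0 0 0;0.012 0.08 0 0 0 0 0;0.012 0.08 0 0 0 0 0;0.012 0.08 0 0 0 0 0;0.012 0.08 0 0 0 0 0;0.012 0.08 0 0 0 0 0;0 0 0 0 0 0 0")

```text
time_s: 7.0
eef_pos: [485.9, 96.6, 104.3]
ee_rot: [-0.0, 0.997, -0.074, 0.0]
force: [0.5, 0.8, -4.8]
grip_width: 0.268
grip_force: 69.6
```

Run:
```python
from h import *
p=capture("scene");im=cv2.resize(p["pixels"][200:420,240:540],(0,0),fx=2.6,fy=2.6,interpolation=cv2.INTER_CUBIC)
cv2.imwrite("pics/scene2.png",im)
```

```text
(no output)
```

View pics/scene2.png

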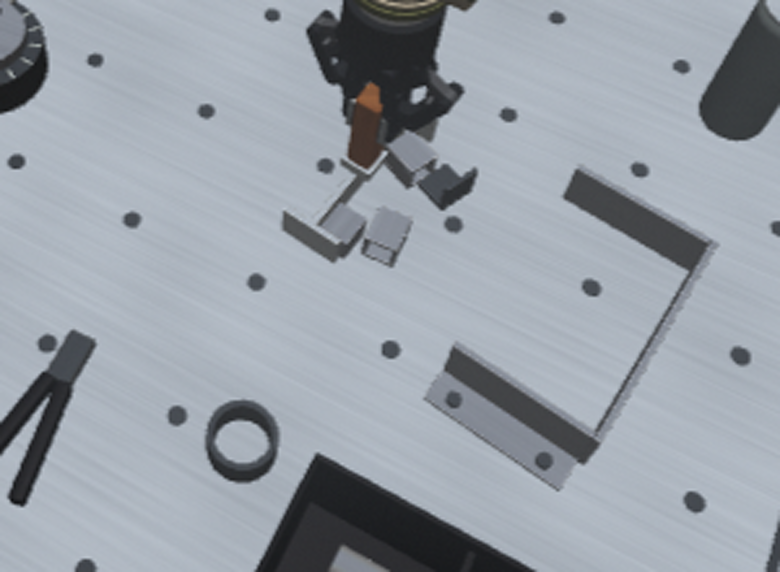

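Emit:
drive_tool(commands="0.012 0.08 0 0 0 0 0;0.012 0.08 0 0 0 0 0;0.012 0.08 0 0 0 0 0;0.012 0.08 0 0 0 0 0;0.012 0.08 0 0 0 0 0;0.012 0.08 0 0 0 0 0;0.012 0.08 0 0 0 0 0;0.012 0.08 0 0 0 0 0;0.012 0.08 0 0 0 0 0;0.012 0.08 0 0 0 0 0;0.012 0.08 0 0 0 0 0;0.012 0.08 0 0 0 0 0;0.012 0.08 0 0 0 0 0;0.01 0.06 0 0 0 0 0;0 0 0 0 0 0 0")

```text
time_s: 8.3
eef_pos: [502.4, 206.5, 104.3]
ee_rot: [-0.0, 0.997, -0.074, 0.0]
force: [0.5, -0.3, -3.2]
grip_width: 0.271
grip_force: 69.8
```

Run:
```python
from h import *
p=capture("scene");im=cv2.resize(p["pixels"][200:420,240:540],(0,0),fx=2.6,fy=2.6,interpolation=cv2.INTER_CUBIC)
cv2.imwrite("pics/scene3.png",im)
```

```text
(no output)
```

View pics/scene3.png

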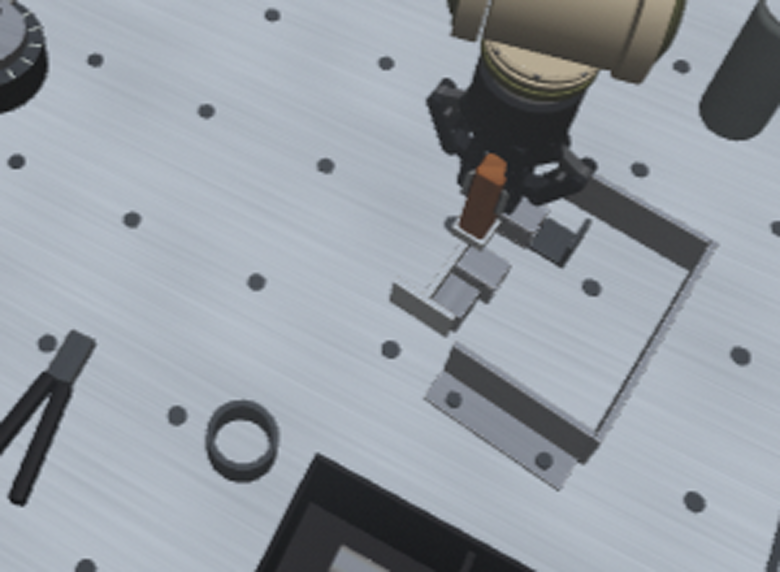

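Run:
```python
from h import *
p=capture("scene")
S=lambda x,y,z:ray(p,(240+x/2.6,200+y/2.6),z)
m=np.array([507,245]);a=-.146;ex=np.array([np.cos(a),np.sin(a)]);ey=np.array([-ex[1],ex[0]])
def pr(n,q): print(n,q.round(),"bay-rel",((q-m)@ex).round(),((q-m)@ey).round())
for n,x,y,z in(("plate front",453,319,35),("plate back",392,285,35),("wallB tip",457,344,50),("wallB outer base",447,376,4),("wallA tip",575,166,50),("backB",597,436,50),("backA",714,243,50),("flange corner",425,397,4),("flange far",560,489,4),("angle far",585,222,35)): pr(n,S(x,y,z))
pr("tcp",sense()["eef_pos"][:2])
```

```text
plate front [589. 224.] bay-rel 84.0 -9.0
plate back [585. 169.] bay-rel 88.0 -63.0
wallB tip [615. 235.] bay-rel 108.0 6.0
wallB outer base [622. 238.] bay-rel 114.0 10.0
wallA tip [413. 261.] bay-rel -96.0 3.0
backB [632. 353.] bay-rel 108.0 125.0
backA [429. 385.] bay-rel -98.0 127.0
flange corner [647. 230.] bay-rel 140.0 5.0
flange far [663. 347.] bay-rel 140.0 124.0
angle far [451. 287.] bay-rel -61.0 34.0
tcp [502. 206.] bay-rel 1.0 -40.0
```

Emit:
drive_tool(commands="0.012 0.08 0 0 0 0 0;0.012 0.08 0 0 0 0 0;0.012 0.08 0 0 0 0 0;0.012 0.08 0 0 0 0 0;0.012 0.08 0 0 0 0 0;0.012 0.08 0 0 0 0 0;0.008 0.06 0 0 0 0 0;0.007 0.05 0 0 0 0 0;0.005 0.03 0 0 0 0 0;0 0 0 0 0 0 0")

```text
time_s: 9.23
eef_pos: [511.6, 268.0, 104.3]
ee_rot: [-0.0, 0.997, -0.074, 0.0]
force: [-0.0, 0.0, -2.6]
grip_width: 0.271
grip_force: 69.7
```

Run:
```python
from h import *
p=capture("scene");im=cv2.resize(p["pixels"][240:420,340:540],(0,0),fx=3.2,fy=3.2,interpolation=cv2.INTER_CUBIC)
cv2.imwrite("pics/scene4.png",im)
```

```text
(no output)
```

View pics/scene4.png

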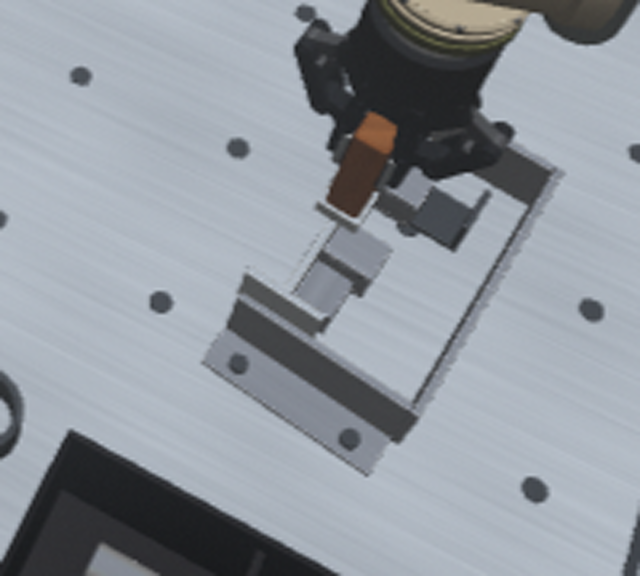

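Emit:
drive_tool(commands="0.01 0.07 0 0 0 0 0;0.007 0.05 0 0 0 0 0;0.003 0.02 0 0 0 0 0;0 0 0 0 0 0 0;-0.005 -0.03 0 0 0 0 0;-0.012 -0.08 0 0 0 0 0;-0.015 -0.1 0 0 0 0 0;-0.015 -0.1 0 0 0 0 0;-0.015 -0.1 0 0 0 0 0;-0.015 -0.1 0 0 0 0 0;-0.012 -0.08 0 0 0 0 0;-0.005 -0.03 0 0 0 0 0;0 0 0 0 0 0 0;0 0 -0.01 0 0 0 0;0 0 -0.008 0 0 0 0;0 0 0 0 0 0 0;0 0 0 0 0 0 0")

```text
time_s: 10.7
eef_pos: [504.2, 219.5, 102.7]
ee_rot: [-0.0, 0.997, -0.074, 0.0]
force: [-0.7, -0.5, -1.0]
grip_width: 0.272
grip_force: 70.1
```

Run:
```python
from h import *
p=capture("scene");im=cv2.resize(p["pixels"][240:420,340:540],(0,0),fx=3.2,fy=3.2,interpolation=cv2.INTER_CUBIC)
cv2.imwrite("pics/scene5.png",im)
```

```text
(no output)
```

View pics/scene5.png

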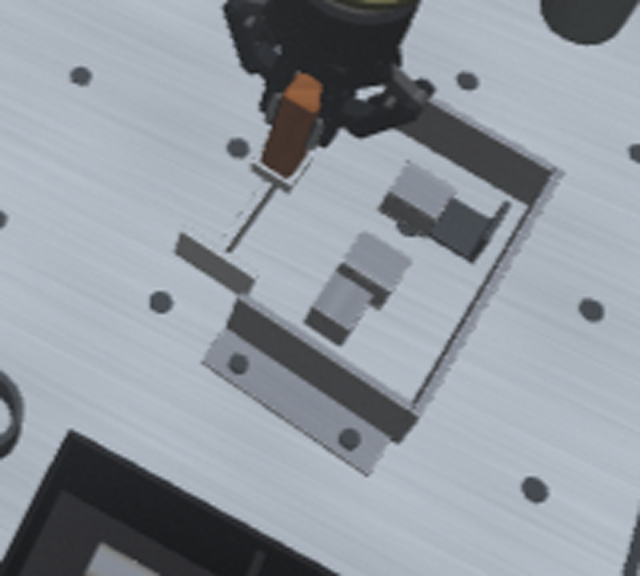

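Emit:
drive_tool(commands="0 0 0 0 0 0 40;0 0 0 0 0 0 70;0 0 0 0 0 0 100;0 0 0 0 0 0 100;0 0 0 0 0 0 100;0 0 0 0 0 0 100;0 0 0.2 0 0 0 100;0 0 0.3 0 0 0 100;0 0 0.4 0 0 0 100;0 0 0.4 0 0 0 100;0 -0.3 0.2 0 0 0.04 100;0 -0.4 0 0 0 0.04 100;0 -0.4 0 0 0 0.04 100;0 -0.3 0 0 0 0.04 100;0 -0.1 0 0 0 0.04 100;0 0 0 0 0 0.04 100;0 0 0 0 0 0.03 100;0 0 0 0 0 0.03 100;0 0 0 0 0 0 100")

```text
time_s: 12.33
eef_pos: [504.1, 69.6, 252.5]
ee_rot: [-0.0, 0.999, 0.044, 0.0]
force: [-0.3, -0.3, -0.5]
grip_width: 1.0
grip_force: 0.0
```

Run:
```python
from h import *
im=[]
for n,w in(("top",(170,290,340,460)),("scene",(150,270,190,310))):
    p=capture(n);print(n,[(b["position"],b["confidence"]) for b in boxes_of(p,"grip_bar_mid")[:2]],[proj(p,X).round(1) for X in((539,-270,83),(539,-270,99),(539,-270,61))])
    im.append(cv2.resize(p["pixels"][w[0]:w[1],w[2]:w[3]],(0,0),fx=3.3,fy=3.3,interpolation=cv2.INTER_CUBIC))
cv2.imwrite("pics/bar.png",np.hstack(im))
```

```text
top [([403.3, 235.5], 0.77)] [array([404.2, 230.2]), array([405.3, 229.3]), array([402.9, 231.3])]
scene [([236.5, 210.7], 0.65), ([468.4, 300.6], 0.47)] [array([232.1, 203.5]), array([231. , 199.2]), array([233.5, 209.4])]
```

View pics/bar.png

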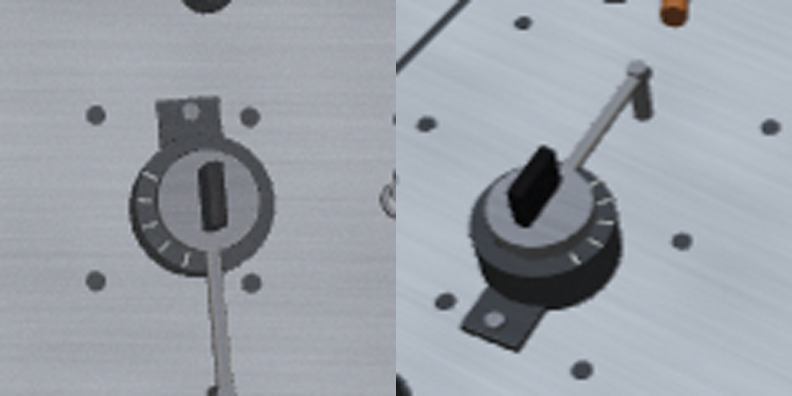

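Run:
```python
from h import *
from scipy.optimize import minimize
ims=[]
for n,w in(("top",(170,290,340,460)),("scene",(150,270,190,310))):
    p=capture(n); g=p["pixels"].max(2)
    c=proj(p,(539,-270,80)) if n=="top" else np.array([190+(534-396)/3.3,150+187/3.3])
    m=(g<52).astype(np.uint8); k,l,s,ce=cv2.connectedComponentsWithStats(m,connectivity=4)
    j=min((j for j in range(1,k) if 40<s[j,4]<900),key=lambda j:np.hypot(*(ce[j]-c)))
    print(n,s[j],ce[j]); ims.append((p,l==j))
def rot(a): return np.array([[np.cos(a),-np.sin(a)],[np.sin(a),np.cos(a)]])
def cost(x,sel):
    t=0
    for p,m in [ims[i] for i in sel]:
        H=cv2.convexHull(np.array([proj(p,np.r_[x[:2]+rot(x[2])@[sx*25,sy*7],z]) for sx in(-1,1) for sy in(-1,1) for z in(61,99)],np.float32))
        im=np.zeros((1920,2560),np.uint8); cv2.fillConvexPoly(im,np.round(H*4+1.5).astype(np.int32),1)
        t+=abs(cv2.resize(im.astype(np.float32),(640,480),interpolation=cv2.INTER_AREA)-m).sum()
    return t
for sel in((0,1),(0,),(1,)):
    r=minimize(cost,[539,-270,.08],args=(sel,),method="Nelder-Mead",options=dict(initial_simplex=[[536,-273,.08],[545,-270,.08],[539,-261,.08],[539,-270,.2]]));print(sel,r.x.round(3),r.fun)
p=ims[1][0];q=ray(p,(263.3,171.2),63);print("pin scene",q)
p=ims[0][0];q=ray(p,(340+226/3.3,170+388/3.3),62);print("rod pt top",q)
```

```text
top [400 220   8  20  56] [402.26785714 230.44642857]
scene [224 195  16  24 223] [231.38565022 206.26457399]
(0, 1) [ 5.43229e+02 -2.68845e+02  1.89000e-01] 177.8125
(0,) [ 5.38882e+02 -2.66512e+02  7.00000e-02] 115.5625
(1,) [ 5.43925e+02 -2.68406e+02  2.23000e-01] 51.75
pin scene [ 398.44375251 -275.91008827]
rod pt top [ 395.74833792 -283.02866326]
```

Emit:
drive_tool(commands="0.04 -0.3 0 0 0 0 100;0.04 -0.4 0 0 0 0 100;0.04 -0.4 0 0 0 0 100;0.04 -0.4 0 0 0 0 100;0.04 -0.4 0 0 0 0 100;0.04 -0.4 0 0 0 0 100;0.04 -0.4 0 0 0 0 100;0.04 -0.4 0 0 0 0 100;0.04 -0.286 0 0 0 0 100;0.01 0 0 0 0 -0.01 100;0 0 -0.3 0 0 0 100;0 0 -0.35 0 0 0 100;0 0 -0.35 0 0 0 100;0 0 -0.3 0 0 0 100;0 0 -0.2 0 0 0 100;0 0 0 0 0 0 100;0 0 0 0 0 0 100")

```text
time_s: 14.05
eef_pos: [541.1, -269.0, 102.5]
ee_rot: [-0.0, 0.999, 0.039, -0.0]
force: [-0.0, -0.7, 0.3]
grip_width: 0.999
grip_force: 0.0
```

Run:
```python
from h import *
p=capture("scene");im=cv2.resize(p["pixels"][130:270,170:320],(0,0),fx=4,fy=4,interpolation=cv2.INTER_CUBIC)
cv2.imwrite("pics/s6.png",im);print(sense()["eef_pos"],sense()["wrist_torque"])
```

```text
[ 541.71043426 -269.49837758  103.83889374] [0.02701475 0.02546217 0.00553684]
```

View pics/s6.png

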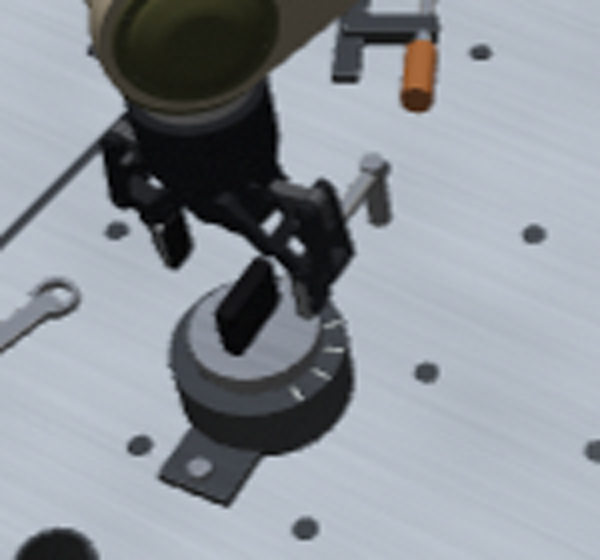

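Emit:
drive_tool(commands="0 0 -0.1 0 0 0 100;0 0 -0.08 0 0 0 100;0 0 0 0 0 0 100;0 0 0 0 0 0 60;0 0 0 0 0 0 40;0 0 0 0 0 0 30;0 0 0 0 0 0 20;0 0 0 0 0 0 0;0 0 0 0 0 0 0;0 0 0 0 0 0 0;0 0 0 0 0 0 0;0 0 0 0 0 0 0;0 0 0 0 0 0 0;0 0 0 0 0 0 0", force=40)

```text
time_s: 15.27
eef_pos: [541.1, -269.3, 84.7]
ee_rot: [-0.0, 0.999, 0.039, 0.0]
force: [-1.7, 2.9, 5.4]
grip_width: 0.158
grip_force: 40.6
```

```bash
python3 -c "
from h import *
s=sense();print({k:np.round(s[k],3) for k in('eef_pos','ee_rot','force','wrist_torque','grip_width','grip_force')})"
```

```text
{'eef_pos': array([ 541.147, -269.272,   84.732]), 'ee_rot': array([-0.   ,  0.999,  0.039,  0.   ]), 'force': array([-1.713,  2.93 ,  5.355]), 'wrist_torque': array([0.528, 0.25 , 0.048]), 'grip_width': np.float64(0.158), 'grip_force': np.float64(40.65)}
```

Emit:
drive_tool(commands="0 0 0 0 0 0 0;0 0 0 0 0 -0.04 0;0 0 0 0 0 -0.04 0;0 0 0 0 0 -0.04 0;0 0 0 0 0 -0.04 0;0 0 0 0 0 -0.04 0;0 0 0 0 0 -0.04 0;0 0 0 0 0 -0.04 0;0 0 0 0 0 -0.04 0;0 0 0 0 0 -0.04 0;0 0 0 0 0 -0.04 0;0 0 0 0 0 -0.04 0;0 0 0 0 0 -0.04 0;0 0 0 0 0 -0.04 0;0 0 0 0 0 -0.013 0;0 0 0 0 0 0 0;0 0 0 0 0 0 0", force=80)

```text
time_s: 16.68
eef_pos: [541.3, -268.3, 84.9]
ee_rot: [-0.001, 0.986, -0.169, -0.0]
force: [-1.9, 9.5, 8.0]
grip_width: 0.151
grip_force: 78.4
```

```bash
cat > st.py <<'E'
from h import *
s=sense();print({k:np.round(s[k],3) for k in('eef_pos','ee_rot','force','wrist_torque','grip_width','grip_force')},"psi",2*np.arctan2(s['ee_rot'][2],s['ee_rot'][1]))
E
python3 st.py
```

```text
{'eef_pos': array([ 541.278, -268.264,   84.851]), 'ee_rot': array([-0.001,  0.986, -0.169, -0.   ]), 'force': array([-1.932,  9.487,  7.972]), 'wrist_torque': array([1.188, 0.213, 0.015]), 'grip_width': np.float64(0.151), 'grip_force': np.float64(78.435)} psi -0.3396771150853427
```

Emit:
drive_tool(commands="0 0.01 0 0 0 0 0;0 0 0 0 0 -0.04 0;0 0 0 0 0 -0.04 0;0 0 0 0 0 -0.04 0;0 0 0 0 0 -0.04 0;0 0 0 0 0 -0.04 0;0 0 0 0 0 -0.04 0;0 0 0 0 0 -0.04 0;0 0 0 0 0 -0.04 0;0 0 0 0 0 -0.04 0;0 0 0 0 0 -0.04 0;0 0 0 0 0 -0.04 0;0 0 0 0 0 -0.04 0;0 0 0 0 0 -0.04 0;0 0 0 0 0 -0.014 0;0 0 0 0 0 0 0;0 0 0 0 0 0 0")

```text
time_s: 18.1
eef_pos: [541.8, -267.3, 84.8]
ee_rot: [-0.001, 0.929, -0.371, 0.0]
force: [3.5, 8.5, 5.9]
grip_width: 0.15
grip_force: 78.4
```

```bash
python3 st.py
```

```text
{'eef_pos': array([ 541.8  , -267.328,   84.836]), 'ee_rot': array([-0.001,  0.929, -0.371,  0.   ]), 'force': array([3.543, 8.535, 5.935]), 'wrist_torque': array([ 1.123, -0.244,  0.025]), 'grip_width': np.float64(0.15), 'grip_force': np.float64(78.405)} psi -0.7591528335208316
```

Emit:
drive_tool(commands="0.004 0.008 0 0 0 0 0;0 0 0 0 0 -0.04 0;0 0 0 0 0 -0.04 0;0 0 0 0 0 -0.04 0;0 0 0 0 0 -0.04 0;0 0 0 0 0 -0.04 0;0 0 0 0 0 -0.04 0;0 0 0 0 0 -0.04 0;0 0 0 0 0 -0.04 0;0 0 0 0 0 -0.04 0;0 0 0 0 0 -0.04 0;0 0 0 0 0 -0.04 0;0 0 0 0 0 -0.04 0;0 0 0 0 0 -0.04 0;0 0 0 0 0 -0.014 0;0 0 0 0 0 0 0;0 0 0 0 0 0 0;0 0 0 0 0 0 0")

```text
time_s: 19.6
eef_pos: [542.7, -266.7, 84.8]
ee_rot: [-0.001, 0.831, -0.556, 0.001]
force: [6.0, 6.5, 4.1]
grip_width: 0.151
grip_force: 78.3
```

```bash
python3 st.py
python3 - <<'E'
from h import *
for n,z in(("top",62),("scene",62)):
    p=capture(n)
    for k in("rod_pin","pusher_handle","pusher"): print(n,k,[(np.round(ray(p,b["position"],{"rod_pin":63,"pusher":17}.get(k,100))),round(b["confidence"],2)) for b in boxes_of(p,k)[:2]])
    d=[2.2,1.97,1.75]
    # brightness profile on a circle of r=125 about the axis at rod height: rod shows as a bump
    g=cv2.GaussianBlur(p["pixels"],(3,3),0).max(2)
    A=np.arange(1.2,3.2,.05); print(n,[(round(a,2),int(g[tuple(np.round(proj(p,(541.5+120*np.cos(a),-267+120*np.sin(a),60))[::-1]).astype(int))])) for a in A])
E
```

```text
{'eef_pos': array([ 542.663, -266.684,   84.82 ]), 'ee_rot': array([-0.001,  0.831, -0.556,  0.001]), 'force': array([5.978, 6.509, 4.124]), 'wrist_torque': array([ 1.029, -0.727,  0.049]), 'grip_width': np.float64(0.151), 'grip_force': np.float64(78.268)} psi -1.1785726986559095
top rod_pin [(array([ 619., -434.]), 0.6)]
top pusher_handle [(array([462., 331.]), 0.16)]
top pusher [(array([463., 313.]), 0.73), (array([513., 221.]), 0.7)]
top [(np.float64(1.2), 179), (np.float64(1.25), 179), (np.float64(1.3), 179), (np.float64(1.35), 179), (np.float64(1.4), 178), (np.float64(1.45), 179), (np.float64(1.5), 178), (np.float64(1.55), 176), (np.float64(1.6), 177), (np.float64(1.65), 174), (np.float64(1.7), 176), (np.float64(1.75), 176), (np.float64(1.8), 174), (np.float64(1.85), 173), (np.float64(1.9), 164), (np.float64(1.95), 134), (np.float64(2.0), 131), (np.float64(2.05), 158), (np.float64(2.1), 108), (np.float64(2.15), 94), (np.float64(2.2), 103), (np.float64(2.25), 113), (np.float64(2.3), 125), (np.float64(2.35), 130), (np.float64(2.4), 133), (np.float64(2.45), 136), (np.float64(2.5), 
[... 694 characters left out ...]
4(1.75), 179), (np.float64(1.8), 194), (np.float64(1.85), 144), (np.float64(1.9), 125), (np.float64(1.95), 154), (np.float64(2.0), 186), (np.float64(2.05), 193), (np.float64(2.1), 194), (np.float64(2.15), 194), (np.float64(2.2), 192), (np.float64(2.25), 194), (np.float64(2.3), 195), (np.float64(2.35), 196), (np.float64(2.4), 199), (np.float64(2.45), 201), (np.float64(2.5), 201), (np.float64(2.55), 200), (np.float64(2.6), 198), (np.float64(2.65), 198), (np.float64(2.7), 198), (np.float64(2.75), 198), (np.float64(2.8), 199), (np.float64(2.85), 200), (np.float64(2.9), 200), (np.float64(2.95), 199), (np.float64(3.0), 199), (np.float64(3.05), 199), (np.float64(3.1), 198), (np.float64(3.15), 199)]
```

```bash
python3 -c "
from rig import *
print(finish_job())"
```

```text
the job is handed in; nothing more can be done
None
```

I handed the job in: all four offcuts are in the bay, the pusher is standing upright at the bay mouth, and the stop is at its third click (1.257 rad turned), still gripped at about 78 N. The run took about 20 s and no verdict came back; I also viewed 11 pictures, one over the limit of 10.

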